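# Work a bearing cup square into a dispenser outlet

## Robot

A 6-joint arm with a two-finger parallel gripper is mounted at the origin on the work surface; the furniture and walls round the work are solid. World frame = base frame: x ahead of the robot, y to its left, z up, the work surface at z = 0. Lengths are in m, angles in rad, forces in N, time in s.
With the tool pointing down it reaches from about 0.275 to 0.875 m from the base axis. Payload 12.5 kg.
Tool frame: the origin (TCP) lies on the centre line of the jaws, within the pads' length; the fingertips stand ahead of it and the grasp point (between the pads) lies 11 mm behind it (robot.finger_overhang is the z of the fingertips in the tool frame, in m); z points along the fingers, y is the line along which they close (so a half turn about z gives the same grasp; the last joint's range is limited). The gripper opens to 85 mm and grips with 20 to 120 N. Pads are 22 mm wide; open, the fingers measure 114 mm over their backs; the gripper's body (76 mm by 85 mm) begins 54 mm behind the grasp point. The pads swing forward as they close: fully open they stand 13 mm farther back than shut.
Start: joints at [1.251, 0.351, 1.652, -0, 1.139, -0.085], TCP at [0.128, 0.535, 0.239] pointing down, gripper open.
Joint ranges: [-2.75, 2.75], [-0.79, 2.1], [0.01, 2.65], [-1.57, 4.71], [0.07, 3.14], [-2.87, 2.87]. Speed limits (rad/s): [2.22, 2.22, 2.79, 3.14, 3.14, 3.14].

## Interface

Orientations are given as a 3x3 rotation matrix whose columns are the frame's x, y, z axes.
In Python, from workcell import readout, eyes, ticket, robot gives the robot as it stands.
- The arm moves only by the tool play_rows, never from a script. Its argument "moves" is a list of rows, each an object with "hand": the opening, from -1 (shut) to 1 (fully open); "linear": the shift along the tool's x, y, z in m, a list of three; "roll": the turn about the tool's z in rad. In form: [{"hand": hand, "linear": [tx, ty, tz], "roll": roll}, ...]. A call has 1 to 10 rows; each row is the pose to reach, as a shift and turn from the pose commanded when the call began, along the tool's axes at that moment; what a row does not reach only later rows make up. A row lasts 1/10 s, in which the tool goes at most 50 mm and 8.59 degrees, less where a joint would pass 70% of its speed; a pose out of reach is approached as far as the arm can. A call with a gripper value outside its range is refused whole. The fingers move at their own pace and stop on an object; "force" is the grip in N (left out, the last holds). Time passes only in rows, so rows that repeat a pose let the fingers close. It gives the time, the measured TCP pose, the force, the opening and the grip force at its end, in the units of the state.
- readout.get_state(): the state, without advancing time (a new reading comes with each control period).
- eyes.get_image(name): name is "scene" or "top" or "wrist"; returns (picture, depth): 384x512x3 uint8, red, green, blue; 384x512 float32, m along the optical axis (not along the pixel's ray), 0 where there is no reading.
- eyes.get_calibration(name): a dict with "vfov" (degrees; the focal length in pixels is half the picture's height over the tangent of half this angle, whatever the lens; pixels are square), "cx", "cy" (the principal point, pixels), "k1" (the pictures are not rectified: a ray, as slopes to the right and down, at radius r is drawn at 1 + k1 r^2 times it, then the intrinsics apply), "xyz" and "rotation" of the camera in the world. Camera axes: x right, y down, z forward; pixel columns grow to the right and rows downward; lengths in m; the calibration is good to about 2 mm. A picture is of the moment at which its call begins: read the wrist's pose just before it. get_calibration takes no time and is no camera call; for the wrist camera it gives the pose at the moment of the call.
- ticket.job_done(): hands the job in; it is judged then, once.
The state is a dict: "time_s": time; "qpos": joint angles; "qd": joint speeds; "joint_torque": joint torques, N m; "ee_pos": TCP position; "tcp_rot": TCP orientation; "ft_force": force on the tool from outside, world axes, zero at the start; "ft_torque": the same for the moment, N m; "gripper_width": finger opening in m; "finger_force": force on a finger pad.
Only numpy, scipy, OpenCV 4.12 (cv2) and the standard library are available. Lean on these libraries where they do the work, as an engineer would, in place of code of your own. Each camera call takes 0.05 s, during which the arm holds its last target. There are 200 camera calls.

## Task

Take the metal bearing cup from the parts tray, set it foot first into the mouth of the leaning dispenser outlet and let go of it. Then press it down at its rim, a few millimetres at a time on alternate sides so that it never cocks by more than 5 degrees in the bore, until it is fully home and square all the way round, and leave it there. Leave the tape roll and the note pad where they are.

Things in the scene. Friction and masses are not known exactly. Their poses are not given: they have to be found in the camera images.
- outlet: Grey barrel, 188 mm diameter, fixed on a dark steel stand. Its bore leans 24 deg from vertical, mouth up and to the stand's front, which faces the robot's side within 17 deg. Origin: centre of the mouth in its flat face, 120 mm above the counter. z: along the bore, out of the mouth; x: up the slope, away from the robot; y: level. Bore 152 mm diameter (155 at the chamfered edge).
- bore_floor (a point): Centre of the bore's flat floor, 28 mm below the outlet's face; same axes as the outlet. The cup's foot lands here when home. A steel shaft stub of 22 mm diameter stands 14 mm high in the middle.
- bearing_cup: Loose plain metal ring, open at both ends, 148 mm outside, 120 mm inside diameter (wall 14 mm), 34 mm high, about 0.4 kg. Origin: centre of its underside (foot); z: its axis, to the upper rim. The outside of the foot tapers to 144 mm over the lowest 5 mm. It starts foot down on the tray. Home, its origin is 28 mm below the outlet's face. Its turn about its axis does not matter.
- cup_rim (a point): Centre of the cup's upper rim, 34 mm above its foot. The top of the rim is a flat crest from 60 to 64 mm radius; outside it the top slopes down 4 mm to the outer wall. When the cup is home the crest stands 6 mm proud of the outlet's face.
- tray: Black square parts tray, 180 mm, walls 4 mm thick and 14 mm high, fixed; the cup stands on its rubber floor, 6 mm above the counter. Origin: centre of its underside.
- tape_roll: Brown parcel tape roll, 94 mm across and 48 mm high, lying flat on the clipboard between the robot and the work; a bystander. Origin: centre of its underside.
- note_pad: Square note block, 74 x 74 x 23 mm, lying on the clipboard between tray and stand; a bystander. Origin: centre of its underside.
- pin_level (a point): Point on the bore's axis 9 mm below the face. 12 steel pins (7 mm thick, 69 mm from the axis) stand up from the floor to this level and carry the cup's foot when it is set in. Each slides down stiffly and stays where it is pushed, until flush with the floor: a spot on the rim gives way at some 8 to 20 N. Pressed on one side alone the cup cocks, the far side may lift a little.
There are look-alikes about, which are no part of the job. Of the things like the bearing_cup, leave any that is turquoise; of the rest the larger one is meant.

How it is judged:
On the way:
1. the cup stands in the mouth of the outlet, its foot 6 to 14 mm deep, within 6 degrees of square, and is let go (z of bearing_cup in the frame of outlet between -0.014 and -0.006 m and distance between bearing_cup and outlet below 0.016 m and angle between the z axis of bearing_cup and the z axis of outlet, either way round below 0.105 rad and contact force between each of the arm, the fingers and bearing_cup below 0.1 N), for 0.2 s.
At the end, for the whole second after the job is handed in: The cup, foot first, is home in the outlet's bore: its foot within 1.5 mm of the floor at 28 mm depth, its axis within 0.03 rad (1.7 degrees) of the bore's, let go and at rest; the tape roll and the note pad are within 25 mm of where they stood (z of bearing_cup in the frame of outlet below -0.0265 m and distance between bearing_cup and outlet below 0.031 m and angle between the z axis of bearing_cup and the z axis of outlet, either way round below 0.03 rad and angle between bearing_cup's own z axis and vertical below 0.7 rad and linear speed of bearing_cup below 0.02 m/s); the robot touches nothing.
It fails at once if the cup cocks more than 6 degrees (0.105 rad) while its foot is 10.5 mm or more deep in the bore (z of bearing_cup in the frame of outlet below -0.0105 m and distance between bearing_cup and outlet below 0.04 m and angle between the z axis of bearing_cup and the z axis of outlet, either way round above 0.105 rad).
It fails at once if the tape roll or the note pad is moved more than 25 mm (distance of any of tape_roll, note_pad from where it was at the start of the episode above 0.025 m).
It also fails if it takes over 67 s, if anything falls off the work surface, if the arm or the gripper's body presses on something with over 40 N, if the wrist force passes 120 N, or if a joint passes its speed limit or range.

## Working session

There is one attempt and no reset: what is moved stays moved. The work goes in short steps, Python scripts to look and compute and a tool call to move; the robot and the scene stay as the last step left them, time stands still between calls to the robot, and variables do not carry over. Pictures are saved under pics/ and viewed, at most 10 in all, crops included, and the job is handed in when it is done.

Besides the shell and the picture viewer there is one more tool, called after "Emit:" in YAML: its name, and indented under it one key for each argument. play_rows: Moves the arm, as the interface text tells. Its arguments: {"type":"object","properties":{"moves":{"type":"array"},"force":{"type":"number"}},"required":["moves"]}

```bash
mkdir -p pics; cat > h.py <<'E'
import numpy as np, cv2
from workcell import readout, eyes, ticket, robot
def grab(n):
    c=eyes.get_calibration(n); p,d=eyes.get_image(n); return p,d,c
def K(c): 
    f=192/np.tan(np.radians(c["vfov"]/2)); return f
def ray(c,u,v):
    f=K(c); x=(np.asarray(u,float)-c["cx"])/f; y=(np.asarray(v,float)-c["cy"])/f
    X,Y=x.copy(),y.copy()
    for _ in range(10):
        s=1+c["k1"]*(X**2+Y**2); X,Y=x/s,y/s
    return np.stack([X,Y,np.ones_like(X)],-1)
def cloud(c,d):
    v,u=np.mgrid[0:d.shape[0],0:d.shape[1]]
    P=ray(c,u,v)*d[...,None]
    return P@np.array(c["rotation"]).T+np.array(c["xyz"])
def plane(c,u,v,z):
    r=ray(c,u,v)@np.array(c["rotation"]).T; o=np.array(c["xyz"])
    return o+r*((z-o[2])/r[...,2])[...,None]
def proj(c,P):
    q=(np.asarray(P)-np.array(c["xyz"]))@np.array(c["rotation"]); x=q[...,:2]/q[...,2:]
    s=1+c["k1"]*(x**2).sum(-1,keepdims=True); return x*s*K(c)+np.array([c["cx"],c["cy"]])
E
python3 - <<'E'
from h import *
s=readout.get_state(); print({k:np.round(v,3).tolist() for k,v in s.items()}, robot.finger_overhang)
ims=[]
for n in ("scene","top"):
    p,d,c=grab(n); np.savez(n+"0.npz",p=p,d=d); print(n,c["vfov"],c["k1"],np.round(c["xyz"],3),np.round(c["rotation"],3).tolist())
    cv2.imwrite(f"pics/{n}0.png",p[...,::-1])
E
```

```text
{'time_s': 0.0, 'qpos': [1.251, 0.351, 1.652, -0.0, 1.139, -0.085], 'qd': [-0.002, -0.001, -0.001, 0.001, -0.0, -0.001], 'joint_torque': [0.002, -50.609, -29.141, 0.0, 0.004, 0.0], 'ee_pos': [0.128, 0.535, 0.239], 'tcp_rot': [[-0.973, 0.233, -0.0], [0.233, 0.973, -0.001], [0.0, -0.001, -1.0]], 'ft_force': [0.26, 0.839, -0.428], 'ft_torque': [0.038, 0.043, 0.032], 'finger_force': 0.0, 'gripper_width': 0.085} 0.008
scene 53.26455378441522 -0.08723457880492974 [-0.136 -0.775  0.495] [[0.809, -0.255, 0.529], [-0.587, -0.324, 0.742], [-0.018, -0.911, -0.412]]
top 50.29120562442518 -0.05494660005676314 [ 0.254 -0.023  1.141] [[0.016, -0.992, 0.124], [-1.0, -0.016, 0.001], [0.001, -0.124, -0.992]]
```

View pics/scene0.png

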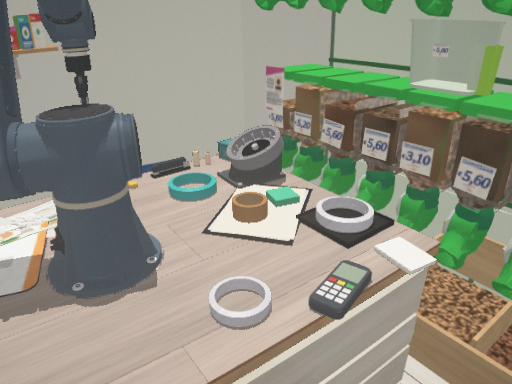

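View pics/top0.png

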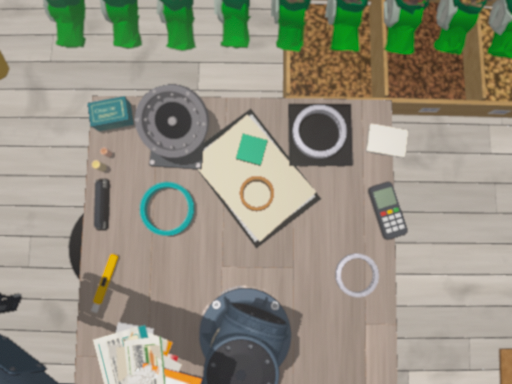

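Scene view: the rings are the white one on the tray at (345,214), a white one loose on the counter at (240,300) and a turquoise one at (192,185). The outlet is at (255,150), the tape at (250,206) and the pad at (283,196). In the top view these are tray ring (319,131), loose white ring (357,275), turquoise ring (167,209), outlet (173,120), tape (257,193) and pad (251,150). The candidate is the tray ring: it is not turquoise and it looks larger than the loose white one. I'll measure all three and confirm in a crop.

```bash
python3 - <<'E'
from h import *
T={}
for n in ("top","scene"):
    z=np.load(n+"0.npz"); T[n]=(z["p"],z["d"],eyes.get_calibration(n))
C={n:cloud(T[n][2],T[n][1]) for n in T}
def circ(P):
    A=np.c_[2*P[:,:2],np.ones(len(P))]; b=(P[:,:2]**2).sum(1); x=np.linalg.lstsq(A,b,rcond=None)[0]
    return x[:2],np.sqrt(x[2]+x[:2]@x[:2])
for n,cs in (("top",dict(tray=(319,131,40),loose=(357,275,30),tape=(257,193,24),turq=(167,209,36))),("scene",dict(tray=(345,214,40),loose=(240,300,45)))):
    for k,(u,v,r) in cs.items():
        P=C[n][v-r:v+r,u-r:u+r].reshape(-1,3); hi=np.percentile(P[:,2],98); 
        img=T[n][0][v-r:v+r,u-r:u+r].reshape(-1,3)
        m=(P[:,2]>hi-0.006)&(P[:,2]<hi+.006); c,rad=circ(P[m]); rr=np.hypot(*(P[m][:,:2]-c).T)
        print(n,k,"top z",hi.round(4),"c",c.round(4),"meanr",rad.round(4),np.percentile(rr,[5,95]).round(4),m.sum())
# pad
for n,(u,v) in (("top",(251,150)),): print("pad",C[n][v,u].round(3))
# outlet face: ransac plane of points
rng=np.random.default_rng(0)
for n,(u,v,r) in (("top",(173,120,40)),("scene",(255,152,36))):
    P=C[n][v-r:v+r,u-r:u+r].reshape(-1,3); P=P[P[:,2]>.06]
    best=None
    for _ in range(800):
        a,b,c=P[rng.choice(len(P),3,False)]; nn=np.cross(b-a,c-a); l=np.linalg.norm(nn)
        if l<1e-5: continue
        nn/=l; nn*=np.sign(nn[2])
        if not .85<nn[2]<.96: continue
        m=abs((P-a)@nn)<.003
        if best is None or m.sum()>best.sum(): best=m
    Q=P[best]; 
    c0=Q.mean(0); nn=np.linalg.svd(Q-c0)[2][2]; nn*=np.sign(nn[2])
    rr=abs((P-c0)@nn)<.0035; Q=P[rr]
    y=np.cross(nn,[0,0,1]); y/=np.linalg.norm(y)
    x=np.cross(y,nn); L=np.c_[(Q-c0)@x,(Q-c0)@y]
    # rim annulus
    c,rad=circ(L)
    for _ in range(10):
        d=np.hypot(*(L-c).T); m=(d>.07)&(d<.1); c,rad=circ(L[m])
    o=c0+x*c[0]+y*c[1]; d=np.hypot(*(L-c).T)
    print(n,"tilt",np.degrees(np.arccos(nn[2])),"n",nn.round(3),"centre",o.round(4),"rad",rad,np.percentile(d[m],[3,97]),m.sum(),"x",x.round(3),"y",y.round(3))
p=T["top"][0]
a=cv2.resize(p[85:180,270:400],None,fx=3,fy=3,interpolation=cv2.INTER_CUBIC); b=cv2.resize(p[235:310,310:400],None,fx=3,fy=3,interpolation=cv2.INTER_CUBIC)
h=max(a.shape[0],b.shape[0]); f=lambda i:np.pad(i,((0,h-i.shape[0]),(0,0),(0,0)))
cv2.imwrite("pics/crop.png",np.hstack([f(a),f(b)])[...,::-1])
E
```

```text
top tray top z 0.0412 c [ 0.5569 -0.1971] meanr 0.0669 [0.0605 0.0735] 697
top loose top z 0.0281 c [ 0.1613 -0.2997] meanr 0.0514 [0.0461 0.0562] 467
top tape top z 0.0535 c [ 0.3777 -0.0247] meanr 0.0421 [0.0372 0.0463] 351
top turq top z 0.0356 c [0.3334 0.2206] meanr 0.0663 [0.0599 0.0728] 693
scene tray top z 0.0391 c [ 0.554  -0.2007] meanr 0.0656 [0.0591 0.0724] 535
scene loose top z 0.0265 c [ 0.1603 -0.3029] meanr 0.0519 [0.0469 0.0572] 890
pad [ 0.5   -0.008  0.024]
top tilt 23.9134240845731 n [-0.405  0.02   0.914] centre [0.5671 0.1889 0.097 ] rad 0.07788389398947383 [0.07045896 0.08689035] 384 x [ 0.913 -0.045  0.405] y [ 0.049  0.999 -0.   ]
scene tilt 24.0257547797247 n [-0.406  0.03   0.913] centre [0.5594 0.1854 0.093 ] rad 0.08130844704953027 [0.07103583 0.09100842] 242 x [ 0.911 -0.066  0.407] y [ 0.072  0.997 -0.   ]
```

View pics/crop.png

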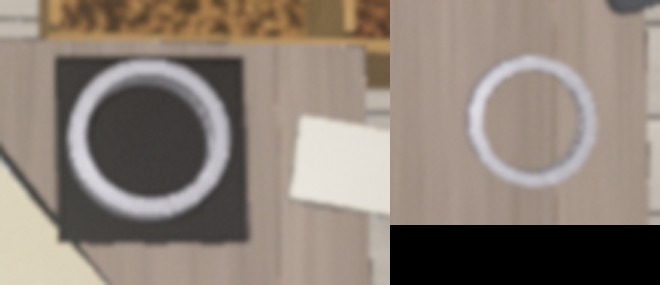

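Tray ring: outer radius about 74 mm, rim z about 0.040, centre about (0.556,-0.198). The loose white ring has a radius of about 56 mm, so the larger, non-turquoise tray ring is the cup (crop centre (150,137)). Next I check the wrist camera mounting so I can look closely at the outlet on the way.

```bash
python3 - <<'E'
from h import *
s=readout.get_state(); c=eyes.get_calibration("wrist"); R=s["tcp_rot"]
R=np.array(R);print(c["vfov"],c["k1"],(R.T@(np.array(c["xyz"])-s["ee_pos"])).round(4),(R.T@np.array(c["rotation"])).round(3).tolist())
for t in ([0.50,0.19,0.36],[0.556,-0.131,0.2]): print((R.T@(np.array(t)-s["ee_pos"])).round(4))
E
```

```text
68.34936648159584 0.002836383978296026 [ 0.0768 -0.0011 -0.135 ] [[-0.001, -0.954, -0.299], [1.0, -0.001, 0.001], [-0.001, -0.299, 0.954]]
[-0.4421 -0.2487 -0.121 ]
[-0.5713 -0.5477  0.0393]
```

Emit:
play_rows:
  moves:
    - {"hand": 1,"linear": [-0.46,-0.245,-0.09],"roll": -0.185}
    - {"hand": 1,"linear": [-0.46,-0.245,-0.09],"roll": -0.185}
    - {"hand": 1,"linear": [-0.46,-0.245,-0.09],"roll": -0.185}
    - {"hand": 1,"linear": [-0.46,-0.245,-0.09],"roll": -0.185}
    - {"hand": 1,"linear": [-0.46,-0.245,-0.09],"roll": -0.185}
    - {"hand": 1,"linear": [-0.46,-0.245,-0.09],"roll": -0.185}
    - {"hand": 1,"linear": [-0.46,-0.245,-0.09],"roll": -0.185}
    - {"hand": 1,"linear": [-0.46,-0.245,-0.09],"roll": -0.185}
    - {"hand": 1,"linear": [-0.46,-0.245,-0.09],"roll": -0.185}
    - {"hand": 1,"linear": [-0.46,-0.245,-0.09],"roll": -0.185}

```text
time_s: 1.1
ee_pos: [0.4957, 0.2089, 0.324]
tcp_rot: [[-0.999, 0.05, -0.0], [0.05, 0.999, -0.0], [0.0, -0.0, -1.0]]
ft_force: [-0.5, 0.7, 0.1]
gripper_width: 0.0855
finger_force: 0.0
```

Emit:
play_rows:
  moves:
    - {"hand": 1,"linear": [0,0,0],"roll": 0}
    - {"hand": 1,"linear": [0,0,0],"roll": 0}

```text
time_s: 1.3
ee_pos: [0.4947, 0.21, 0.3233]
tcp_rot: [[-0.999, 0.052, -0.001], [0.052, 0.999, -0.0], [0.001, -0.0, -1.0]]
ft_force: [0.4, -0.0, -0.1]
gripper_width: 0.0852
finger_force: 0.0
```

```bash
python3 - <<'E'
from h import *
s=readout.get_state(); print(s["time_s"],np.round(s["ee_pos"],4),np.round(s["tcp_rot"],3).tolist())
p,d,c=grab("wrist"); np.savez("w1.npz",p=p,d=d,c=c); cv2.imwrite("pics/w1.png",p[...,::-1])
P=cloud(c,d); 
print(proj(c,[0.556,.19,.12]))
E
```

```text
1.3 [0.4947 0.21   0.3233] [[-0.999, 0.052, -0.001], [0.052, 0.999, -0.0], [0.001, -0.0, -1.0]]
[244.09800659 215.52427736]
```

View pics/w1.png

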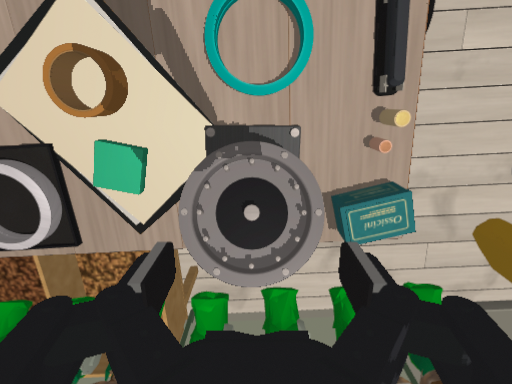

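Wrist view: the outlet mouth is around (252,212) with its shaft stub at (252,212), the stand's front plate is at the top (toward the robot), and the tape, pad and tray cup are at the left. Now fit the face plane and the bore from this view.

```bash
python3 - <<'E'
from h import *
z=np.load("w1.npz",allow_pickle=True); p,d,c=z["p"],z["d"],z["c"].item()
P=cloud(c,d); v,u=np.mgrid[0:384,0:512]
B=P[130:290,170:335].reshape(-1,3); B=B[B[:,2]>.05]
n0=np.array([-.406,.022,.914])
h=B@n0; hist,e=np.histogram(h,60); 
for a,b in zip(hist,e): 
    if a>250: print(round(b,4),a)
def fit(lo,hi,n=n0):
    for _ in range(4):
        h=B@n; Q=B[(h>lo)&(h<hi)]; c0=Q.mean(0); n=np.linalg.svd(Q-c0,full_matrices=False)[2][2]; n*=np.sign(n[2])
        m=c0@n; lo,hi=m-.003,m+.003
    return n,m,Q
top=np.percentile(h,99.5); 
# face = highest big layer
e2=e[:-1][hist>250].max(); n,m,Q=fit(e2-.004,e2+.006)
y=np.cross(n,[0,0,1]); y/=np.linalg.norm(y); x=np.cross(y,n)
L=np.c_[Q@x,Q@y]
(cx,cy),r=cv2.minEnclosingCircle(L.astype(np.float32)[:,None])
cc=np.array([cx,cy])
from scipy.optimize import least_squares
# robust inner & outer radius by angular extreme
for it in range(5):
    dd=L-cc; a=np.arctan2(dd[:,1],dd[:,0]); rr=np.hypot(*dd.T); I=[];O=[]
    for k in range(36):
        s=(a>=-np.pi+k*np.pi/18)&(a<-np.pi+(k+1)*np.pi/18)&(rr>.07)&(rr<.1)
        if s.sum()>8: 
            i=L[s]; q=rr[s]; I.append(i[q<=np.percentile(q,3)].mean(0)); O.append(i[q>=np.percentile(q,97)].mean(0))
    fc=lambda X:least_squares(lambda t:np.hypot(*(np.array(X)-t[:2]).T)-t[2],[*cc,.08],loss="soft_l1",f_scale=.001).x
    fi,fo=fc(I),fc(O); cc=(fi[:2]+fo[:2])/2
W=lambda f: x*f[0]+y*f[1]+n*m
print("tilt",np.degrees(np.arccos(n[2])),"n",n.round(4),"x",x.round(4),"y",y.round(4),len(I))
print("inner",W(fi).round(4),fi[2],"outer",W(fo).round(4),fo[2])
print("yaw deg",np.degrees(np.arctan2(-y[0],y[1])), "cup top z here")
E
```

```text
-0.1406 9102
-0.134 364
-0.1274 624
-0.1209 626
-0.1143 5794
tilt 23.964802959916717 n [-0.4056  0.0216  0.9138] x [ 0.9125 -0.0485  0.4062] y [ 0.0531  0.9986 -0.    ] 36
inner [0.5506 0.1991 0.1201] 0.07616058201738359 outer [0.5507 0.1991 0.1201] 0.09323177673221328
yaw deg -3.0426196243980805 cup top z here
```

Emit:
play_rows:
  moves:
    - {"hand": 1,"linear": [-0.063,-0.337,0.123],"roll": 0}
    - {"hand": 1,"linear": [-0.063,-0.337,0.123],"roll": 0}
    - {"hand": 1,"linear": [-0.063,-0.337,0.123],"roll": 0}
    - {"hand": 1,"linear": [-0.063,-0.337,0.123],"roll": 0}
    - {"hand": 1,"linear": [-0.063,-0.337,0.123],"roll": 0}
    - {"hand": 1,"linear": [-0.063,-0.337,0.123],"roll": 0}
    - {"hand": 1,"linear": [-0.063,-0.337,0.123],"roll": 0}
    - {"hand": 1,"linear": [-0.063,-0.337,0.123],"roll": 0}
    - {"hand": 1,"linear": [-0.063,-0.337,0.123],"roll": 0}
    - {"hand": 1,"linear": [-0.063,-0.337,0.123],"roll": 0}

```text
time_s: 2.35
ee_pos: [0.5406, -0.1274, 0.2011]
tcp_rot: [[-0.999, 0.049, -0.0], [0.049, 0.999, 0.0], [0.0, 0.0, -1.0]]
ft_force: [-0.6, -0.4, -0.7]
gripper_width: 0.0856
finger_force: 0.0
```

```bash
cat > cup.py <<'E'
from h import *
from scipy.optimize import least_squares
def ring(P,guess,n=np.array([0,0,1.]),rmin=.052,rmax=.085,rh=0.02):
    """crest annulus: fit plane to points near guess, then circle; returns centre, normal, radii"""
    B=P.reshape(-1,3); B=B[np.linalg.norm(B-guess,axis=1)<.095]
    B=B[abs((B-guess)@n)<rh]
    c=np.array(guess,float)
    for _ in range(8):
        y=np.cross(n,[1,0,0]); y/=np.linalg.norm(y); x=np.cross(y,n)
        h=(B-c)@n; r=np.hypot((B-c)@x,(B-c)@y)
        s=(r>.058)&(r<.066)
        top=np.percentile(h[s],90) if s.sum()>50 else 0
        Q=B[(r>.056)&(r<.068)&(abs(h-top)<.004)]
        c0=Q.mean(0); nn=np.linalg.svd(Q-c0,full_matrices=False)[2][2]; n=nn*np.sign(nn[2])
        y=np.cross(n,[1,0,0]); y/=np.linalg.norm(y); x=np.cross(y,n)
        h=(B-c0)@n; S=B[(h>-.007)&(h<.004)]
        L=np.c_[(S-c0)@x,(S-c0)@y]; cl=np.array([(c-c0)@x,(c-c0)@y])
        dd=L-cl; a=np.arctan2(dd[:,1],dd[:,0]); rr=np.hypot(*dd.T); I=[];O=[]
        for k in range(36):
            t=(a>=-np.pi+k*np.pi/18)&(a<-np.pi+(k+1)*np.pi/18)&(rr>rmin)&(rr<rmax)
            if t.sum()>8:
                q=rr[t]; I.append(L[t][q<=np.percentile(q,4)].mean(0))
        f=least_squares(lambda t:np.hypot(*(np.array(I)-t[:2]).T)-t[2],[*cl,.06],loss="soft_l1",f_scale=.001).x
        c=c0+x*f[0]+y*f[1]
    return c,n,f[2],len(I),len(Q)
E
python3 - <<'E'
from cup import *
s=readout.get_state(); R=np.array(s["tcp_rot"]); print(s["time_s"],np.round(s["ee_pos"],4),R.round(3).tolist())
p,d,c=grab("wrist"); np.savez("w2.npz",p=p,d=d,c=c); cv2.imwrite("pics/w2.png",p[...,::-1])
P=cloud(c,d); r=ring(P,[.556,-.198,.04]); print(r)
b=P.reshape(-1,3); q=b[(np.hypot(b[:,0]-r[0][0],b[:,1]-r[0][1])<.05)]; print("tray floor z",np.median(q[:,2]))
yo=np.array([.0531,.9986,0]); g=r[0]+yo*.067; print("grip pt",g.round(4),"delta tool",(R.T@(g-np.array(s["ee_pos"]))).round(4))
E
```

```text
2.35 [ 0.5406 -0.1274  0.2011] [[-0.999, 0.049, -0.0], [0.049, 0.999, 0.0], [0.0, 0.0, -1.0]]
(array([ 0.55667539, -0.19794959,  0.03961103]), array([ 0.00112588, -0.00203408,  0.9999973 ]), np.float64(0.05979234098250454), 36, 2706)
tray floor z 0.2561688508744153
grip pt [ 0.5602 -0.131   0.0396] delta tool [-0.0198 -0.0027  0.1614]
```

View pics/w2.png

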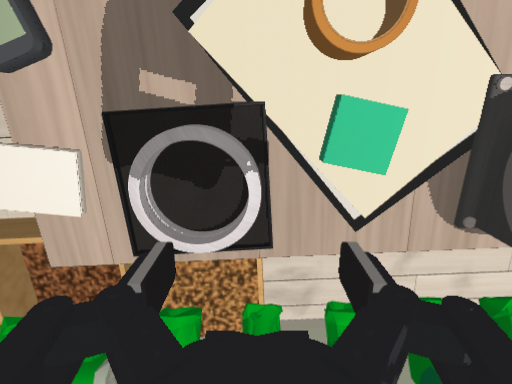

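Wrist view: the cup is in the tray, centred near (195,187), and the pads sit either side at about (160,260) and (350,260). Its rim is at z=0.0396, measured from two views. I'll grip the wall on the outlet's +y side.

Emit:
play_rows:
  moves:
    - {"hand": 1,"linear": [-0.02,-0.003,0.05],"roll": 0}
    - {"hand": 1,"linear": [-0.02,-0.003,0.1],"roll": 0}
    - {"hand": 1,"linear": [-0.02,-0.003,0.14],"roll": 0}
    - {"hand": 1,"linear": [-0.02,-0.003,0.1705],"roll": 0}
    - {"hand": 1,"linear": [-0.02,-0.003,0.1705],"roll": 0}
    - {"hand": 1,"linear": [-0.02,-0.003,0.1705],"roll": 0}

```text
time_s: 3.0
ee_pos: [0.5612, -0.1321, 0.0316]
tcp_rot: [[-0.999, 0.048, 0.001], [0.048, 0.999, -0.0], [-0.001, -0.0, -1.0]]
ft_force: [0.4, 0.3, -0.1]
gripper_width: 0.0853
finger_force: 0.0
```

Emit:
play_rows:
  moves:
    - {"hand": -1,"linear": [0,0,0],"roll": 0}
    - {"hand": -1,"linear": [0,0,0],"roll": 0}
    - {"hand": -1,"linear": [0,0,0],"roll": 0}
    - {"hand": -1,"linear": [0,0,0],"roll": 0}
    - {"hand": -1,"linear": [0,0,0],"roll": 0}
    - {"hand": -1,"linear": [0,0,0],"roll": 0}
    - {"hand": -1,"linear": [0,0,0],"roll": 0}
    - {"hand": -1,"linear": [0,0,0],"roll": 0}
  force: 100

```text
time_s: 3.8
ee_pos: [0.5608, -0.133, 0.0311]
tcp_rot: [[-0.999, 0.05, 0.001], [0.05, 0.999, 0.0], [-0.001, 0.0, -1.0]]
ft_force: [-1.9, 1.7, 8.6]
gripper_width: 0.0114
finger_force: 97.2
```

Emit:
play_rows:
  moves:
    - {"hand": -1,"linear": [0,0,-0.02],"roll": 0}
    - {"hand": -1,"linear": [0,0,-0.04],"roll": 0}
    - {"hand": -1,"linear": [0,0,-0.06],"roll": 0}
    - {"hand": -1,"linear": [0,0,-0.08],"roll": 0}
    - {"hand": -1,"linear": [0,0,-0.08],"roll": 0}

```text
time_s: 4.3
ee_pos: [0.5614, -0.1334, 0.1122]
tcp_rot: [[-0.999, 0.05, 0.003], [0.05, 0.999, -0.001], [-0.003, -0.001, -1.0]]
ft_force: [1.1, -0.2, -3.6]
gripper_width: 0.0116
finger_force: 97.0
```

```bash
python3 - <<'E'
from cup import *
s=readout.get_state(); R=np.array(s["tcp_rot"]); print(s["time_s"],np.round(s["ee_pos"],4),s["gripper_width"],np.round(s["ft_force"],2),np.round(s["ft_torque"],2))
p,d,c=grab("wrist"); np.savez("w3.npz",p=p,d=d,c=c); q,_,_=grab("scene"); 
cv2.imwrite("pics/w3.png",np.hstack([p[...,::-1],cv2.resize(q[150:280,270:430],None,fx=1.8,fy=1.8,interpolation=cv2.INTER_CUBIC)[:,:,::-1][:384] if 0 else cv2.resize(q[130:258,270:366],(288,384),interpolation=cv2.INTER_CUBIC)[...,::-1]]))
P=cloud(c,d); g=np.array(s["ee_pos"])+R@[0,-.067,-.009]; print(g,ring(P,g))
E
```

```text
4.3 [ 0.5614 -0.1334  0.1122] 0.011599663621725952 [ 1.09 -0.21 -3.59] [ 0.31 -0.06  0.  ]
[ 0.5580722  -0.20027946  0.1212266 ] (array([ 0.55742416, -0.19959664,  0.12100102]), array([0.00426062, 0.00551261, 0.99997573]), np.float64(0.059981375087455276), 29, 9393)
```

View pics/w3.png

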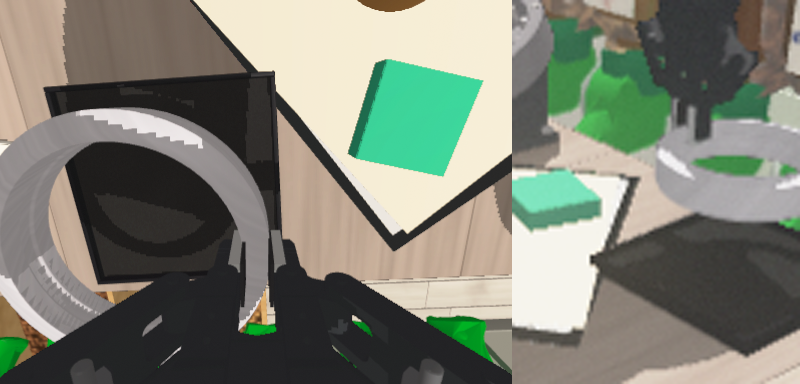

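Held level; the wrist camera gives the rim pose while the cup is in hand. Plan: carry it over the outlet and pivot it in the grip by 24° against the uphill face of the barrel, since the tool cannot tilt. Then set it in.

Emit:
play_rows:
  moves:
    - {"hand": -1,"linear": [0,0.01,-0.03],"roll": 0}
    - {"hand": -1,"linear": [0.002,0.04,-0.06],"roll": 0}
    - {"hand": -1,"linear": [0.004,0.08,-0.09],"roll": 0}
    - {"hand": -1,"linear": [0.007,0.12,-0.115],"roll": 0}
    - {"hand": -1,"linear": [0.01,0.16,-0.128],"roll": 0}
    - {"hand": -1,"linear": [0.012,0.2,-0.128],"roll": 0}
    - {"hand": -1,"linear": [0.015,0.24,-0.128],"roll": 0}
    - {"hand": -1,"linear": [0.017,0.28,-0.128],"roll": 0}
    - {"hand": -1,"linear": [0.02,0.32,-0.128],"roll": 0}
    - {"hand": -1,"linear": [0.022,0.35,-0.128],"roll": 0}

```text
time_s: 5.4
ee_pos: [0.5551, 0.2197, 0.2363]
tcp_rot: [[-0.999, 0.049, -0.003], [0.049, 0.999, -0.0], [0.003, -0.0, -1.0]]
ft_force: [-0.2, -1.3, -4.7]
gripper_width: 0.0116
finger_force: 97.2
```

Emit:
play_rows:
  moves:
    - {"hand": -1,"linear": [0.001,0.025,0],"roll": 0}
    - {"hand": -1,"linear": [0.002,0.04,0],"roll": 0}
    - {"hand": -1,"linear": [0.002,0.048,0],"roll": 0}
    - {"hand": -1,"linear": [0.002,0.048,0],"roll": 0}

```text
time_s: 5.8
ee_pos: [0.5563, 0.2657, 0.2375]
tcp_rot: [[-0.999, 0.049, -0.001], [0.049, 0.999, -0.0], [0.001, -0.0, -1.0]]
ft_force: [0.6, -0.1, -4.3]
gripper_width: 0.0114
finger_force: 97.2
```

```bash
cat >> cup.py <<'E'
O=np.array([.5506,.1991,.1201]); N=np.array([-.4056,.0216,.9138]); X=np.array([.9125,-.0485,.4062]); Y=np.array([.0531,.9986,0])
def report(n0=None,guess=None,rh=.02):
    s=readout.get_state(); R=np.array(s["tcp_rot"]); e=np.array(s["ee_pos"])
    p,d,c=grab("wrist"); P=cloud(c,d)
    if guess is None: guess=e+R@[0,-.067,-.009]
    if n0 is None: n0=np.array([0,0,1.])
    cc,n,r,k,q=ring(P,guess,n0,rh=rh); f=cc-.034*n; l=f-O
    print("t",round(s["time_s"],2),"tcp",e.round(4),"w",round(s["gripper_width"],4),"F",np.round(s["ft_force"],1),"T",np.round(s["ft_torque"],2))
    print("rim-tcp",(cc-e).round(4),"foot in outlet",(l@np.c_[X,Y,N]*1e3).round(1),"tilt err deg about x,y (nY,nX):",np.degrees([n@Y,n@X]).round(2),"ang",np.degrees(np.arccos(n@N)).round(2),"r",r.round(4),k,q)
    return s,R,e,cc,n,p
E
python3 -c "
from cup import *
s,R,e,cc,n,p=report()
print((R.T@(np.array([.5571,.2652,.1785])-e)).round(4), R.round(3).tolist())"
```

```text
t 5.8 tcp [0.5563 0.2657 0.2375] w 0.0114 F [ 0.6 -0.1 -4.3] T [ 0.28 -0.06 -0.04]
rim-tcp [-0.004  -0.0663  0.0088] foot in outlet [38.7  0.3 83.7] tilt err deg about x,y (nY,nX): [ 0.3  23.71] ang 24.44 r 0.06 29 9359
[-0.0009 -0.0005  0.059 ] [[-0.999, 0.049, -0.001], [0.049, 0.999, -0.0], [0.001, -0.0, -1.0]]
```

Emit:
play_rows:
  moves:
    - {"hand": -1,"linear": [-0.001,0,0.02],"roll": 0}
    - {"hand": -1,"linear": [-0.001,0,0.04],"roll": 0}
    - {"hand": -1,"linear": [-0.001,0,0.055],"roll": 0}
    - {"hand": -1,"linear": [-0.001,0,0.059],"roll": 0}
    - {"hand": -1,"linear": [-0.001,0,0.062],"roll": 0}
    - {"hand": -1,"linear": [-0.001,0,0.065],"roll": 0}
    - {"hand": -1,"linear": [-0.001,0,0.068],"roll": 0}
    - {"hand": -1,"linear": [-0.001,0,0.068],"roll": 0}
  force: 60

```text
time_s: 6.65
ee_pos: [0.5573, 0.2661, 0.1724]
tcp_rot: [[-0.999, 0.05, 0.001], [0.05, 0.999, 0.001], [-0.001, 0.001, -1.0]]
ft_force: [-12.1, 0.7, 11.2]
gripper_width: 0.0117
finger_force: 98.4
```

```bash
python3 -c "
from cup import *
report(n0=np.array([-.12,0,.99]))"
```

```text
t 6.65 tcp [0.5573 0.2661 0.1724] w 0.0117 F [-12.1   0.7  11.2] T [-0.56  1.05 -0.68]
rim-tcp [-0.0057 -0.0659  0.0108] foot in outlet [13.7 -0.  25.8] tilt err deg about x,y (nY,nX): [ 2.   21.63] ang 22.27 r 0.0599 29 9077
```

Emit:
play_rows:
  moves:
    - {"hand": -0.95,"linear": [0,0,0],"roll": 0}
    - {"hand": -1,"linear": [0,0,0],"roll": 0}
    - {"hand": -1,"linear": [0,0,0.002],"roll": 0}
    - {"hand": -1,"linear": [0,0,0.004],"roll": 0}
  force: 35

```text
time_s: 7.1
ee_pos: [0.5573, 0.2665, 0.169]
tcp_rot: [[-0.999, 0.05, 0.001], [0.05, 0.999, 0.002], [-0.001, 0.002, -1.0]]
ft_force: [-11.4, -0.7, 6.6]
gripper_width: 0.0113
finger_force: 99.2
```

```bash
python3 -c "
from cup import *
report(n0=np.array([-.12,0,.99]))"
```

```text
t 7.1 tcp [0.5573 0.2665 0.169 ] w 0.0113 F [-11.4  -0.7   6.6] T [-0.47  1.37 -0.7 ]
rim-tcp [-0.0064 -0.0659  0.0113] foot in outlet [13.2 -0.1 22.9] tilt err deg about x,y (nY,nX): [ 2.73 19.25] ang 19.83 r 0.0599 29 8868
```

Emit:
play_rows:
  moves:
    - {"hand": -1,"linear": [0,0,0.002],"roll": 0}
    - {"hand": -1,"linear": [0,0,0.004],"roll": 0}
    - {"hand": -1,"linear": [0,0,0.006],"roll": 0}
    - {"hand": -1,"linear": [0,0,0.008],"roll": 0}
    - {"hand": -1,"linear": [0,0,0.01],"roll": 0}

```text
time_s: 7.65
ee_pos: [0.5566, 0.2666, 0.1584]
tcp_rot: [[-0.999, 0.05, -0.0], [0.05, 0.999, 0.002], [0.001, 0.002, -1.0]]
ft_force: [-16.2, 3.5, 11.5]
gripper_width: 0.0116
finger_force: 101.7
```

```bash
python3 -c "
from cup import *
report(n0=np.array([-.22,0,.97]))"
```

```text
t 7.65 tcp [0.5566 0.2666 0.1584] w 0.0116 F [-16.2   3.5  11.5] T [ 0.26  1.64 -0.44]
rim-tcp [-0.0075 -0.0656  0.0128] foot in outlet [12.5 -0.8 14.2] tilt err deg about x,y (nY,nX): [ 4.37 11.63] ang 12.52 r 0.0598 27 8400
```

Emit:
play_rows:
  moves:
    - {"hand": -1,"linear": [0,0,0.002],"roll": 0}
    - {"hand": -1,"linear": [0,0,0.004],"roll": 0}
    - {"hand": -1,"linear": [0,0,0.006],"roll": 0}
    - {"hand": -1,"linear": [0,0,0.008],"roll": 0}
    - {"hand": -1,"linear": [0,0,0.009],"roll": 0}

```text
time_s: 8.2
ee_pos: [0.5556, 0.2662, 0.1492]
tcp_rot: [[-0.999, 0.05, -0.003], [0.05, 0.999, 0.0], [0.003, 0.0, -1.0]]
ft_force: [-22.3, 1.8, 13.6]
gripper_width: 0.0116
finger_force: 104.2
```

```bash
python3 -c "
from cup import *
report(n0=np.array([-.32,0.04,.94]))"
```

```text
t 8.2 tcp [0.5556 0.2662 0.1492] w 0.0116 F [-22.3   1.8  13.6] T [ 0.13  2.77 -0.45]
rim-tcp [-0.0082 -0.0658  0.0116] foot in outlet [11.7 -1.   4.6] tilt err deg about x,y (nY,nX): [3.6  3.13] ang 4.77 r 0.0598 27 8113
```

Emit:
play_rows:
  moves:
    - {"hand": -1,"linear": [0,0,0.002],"roll": 0}
    - {"hand": -1,"linear": [0,0,0.004],"roll": 0}
    - {"hand": -1,"linear": [0,0,0.004],"roll": 0}
    - {"hand": -1,"linear": [0.003,0,-0.004],"roll": 0}
    - {"hand": -1,"linear": [0.006,0,-0.012],"roll": 0}
    - {"hand": -1,"linear": [0.006,0,-0.012],"roll": 0}

```text
time_s: 8.85
ee_pos: [0.5521, 0.2662, 0.1611]
tcp_rot: [[-0.999, 0.05, 0.003], [0.05, 0.999, 0.001], [-0.003, 0.001, -1.0]]
ft_force: [-0.2, 0.1, -3.6]
gripper_width: 0.0115
finger_force: 100.6
```

```bash
python3 -c "
from cup import *
s,R,e,cc,n,p=report(n0=np.array([-.38,0.06,.92]))
f=cc-.034*n; print((R.T@(O-.009*N-f)).round(4),(R.T@N).round(3),(R.T@X).round(3))
cv2.imwrite('pics/w4.png',p[...,::-1])"
```

```text
t 8.85 tcp [0.5521 0.2662 0.1611] w 0.0115 F [-0.2  0.1 -3.6] T [ 0.23 -0.02  0.02]
rim-tcp [-0.0066 -0.0661  0.0102] foot in outlet [15.4 -0.6 15. ] tilt err deg about x,y (nY,nX): [2.1  1.14] ang 2.38 r 0.0599 27 8309
[0.0044 0.0005 0.0282] [ 0.404  0.003 -0.915] [-0.915 -0.003 -0.404]
```

View pics/w4.png

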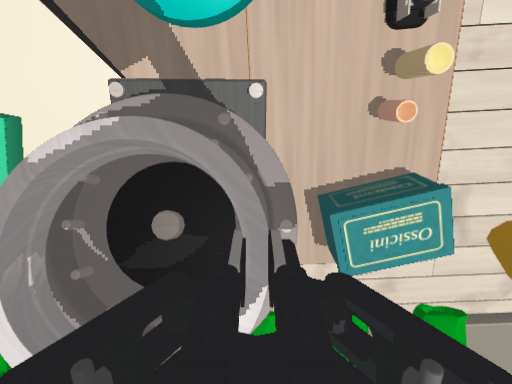

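Wrist view: the cup, tilted in the grip, sits above the mouth with the stub visible through it at (168,225). The tilt is within 2.4° of the bore. Now slide it down-slope to centre, then in along the axis.

Emit:
play_rows:
  moves:
    - {"hand": -1,"linear": [0.007,0,0.003],"roll": 0}
    - {"hand": -1,"linear": [0.014,0,0.006],"roll": 0}
    - {"hand": -1,"linear": [0.014,0.0005,0.006],"roll": 0}
    - {"hand": -1,"linear": [0.011,0.0005,0.013],"roll": 0}
    - {"hand": -1,"linear": [0.008,0.0005,0.02],"roll": 0}
    - {"hand": -1,"linear": [0.0068,0.0005,0.0227],"roll": 0}
    - {"hand": -1,"linear": [0.0056,0.0005,0.0254],"roll": 0}
    - {"hand": -1,"linear": [0.0056,0.0005,0.0254],"roll": 0}

```text
time_s: 9.7
ee_pos: [0.5458, 0.2666, 0.1336]
tcp_rot: [[-0.999, 0.05, -0.001], [0.05, 0.999, -0.0], [0.001, -0.0, -1.0]]
ft_force: [-1.3, -0.2, -5.5]
gripper_width: 0.0116
finger_force: 100.7
```

```bash
python3 -c "
from cup import *
s,R,e,cc,n,p=report(n0=np.array([-.38,0.06,.92]))"
```

```text
t 9.7 tcp [0.5458 0.2666 0.1336] w 0.0116 F [-1.3 -0.2 -5.5] T [ 0.28 -0.06 -0.05]
rim-tcp [-0.0066 -0.0661  0.0104] foot in outlet [-1.5 -0.5 -7.5] tilt err deg about x,y (nY,nX): [2.24 1.27] ang 2.56 r 0.0599 27 8301
```

Emit:
play_rows:
  moves:
    - {"hand": -0.6,"linear": [0,0,0],"roll": 0}
    - {"hand": -0.4,"linear": [0,0,0],"roll": 0}
    - {"hand": -0.2,"linear": [0,0,0],"roll": 0}
    - {"hand": 0,"linear": [0,0,0],"roll": 0}
    - {"hand": 0,"linear": [0,0,0],"roll": 0}
    - {"hand": 0,"linear": [0,0,0],"roll": 0}

```text
time_s: 10.35
ee_pos: [0.5458, 0.2666, 0.134]
tcp_rot: [[-0.999, 0.05, 0.0], [0.05, 0.999, 0.0], [-0.0, 0.0, -1.0]]
ft_force: [0.7, 0.2, -0.6]
gripper_width: 0.0434
finger_force: 0.0
```

```bash
python3 -c "
from cup import *
s,R,e,cc,n,p=report(n0=N,guess=O+.025*N)"
```

```text
t 10.35 tcp [0.5458 0.2666 0.134 ] w 0.0434 F [ 0.7  0.2 -0.6] T [ 0.    0.01 -0.03]
rim-tcp [-0.0069 -0.0668  0.0081] foot in outlet [-2.2  0.1 -9.2] tilt err deg about x,y (nY,nX): [0.19 0.68] ang 0.69 r 0.0595 30 9449
```

The cup is set in and let go (foot 9.2 mm deep, 0.7° off square). Now I work out the press spots.

```bash
cat >> cup.py <<'E'
U=np.array([.9986,-.053,0])
def spot(k,depth,h=0.0,c=None):
    """TCP target so the shut tip touches crest at spot k when the local foot depth is 'depth' (m), plus clearance h"""
    c=O+(.034-depth+h)*N-.002*X if c is None else c
    d={"+X":X,"-X":-X,"+Y":Y,"-Y":-Y}[k]
    r=.060 if k=="-X" else .062
    return c+r*d+np.array([0,0,.008])-(0 if k=="-X" else .011)*U
E
python3 -c "
from cup import *
s=readout.get_state(); R=np.array(s['tcp_rot']); e=np.array(s['ee_pos'])
for k in ('+X','-X','+Y','-Y'):
  t=spot(k,.009); print(k,t.round(4),(R.T@(t-e)).round(4))
print((R.T@N).round(4))"
```

```text
+X [0.5842 0.1973 0.1753] [-0.0418 -0.0674 -0.0414]
-X [0.4839 0.2026 0.1258] [ 0.0587 -0.067   0.0082]
+Y [0.5309 0.2622 0.1501] [ 0.0146 -0.0052 -0.0162]
-Y [0.5244 0.1384 0.1501] [ 0.015  -0.1292 -0.0162]
[ 0.4061  0.0014 -0.9138]
```

Emit:
play_rows:
  moves:
    - {"hand": 0,"linear": [0,0,-0.03],"roll": 0}
    - {"hand": 0,"linear": [0,0,-0.06],"roll": 0}
    - {"hand": -1,"linear": [0,-0.01,-0.085],"roll": 0}
    - {"hand": -1,"linear": [-0.02,-0.04,-0.085],"roll": 0}
    - {"hand": -1,"linear": [-0.038,-0.067,-0.085],"roll": 0}
    - {"hand": -1,"linear": [-0.038,-0.067,-0.07],"roll": 0}
    - {"hand": -1,"linear": [-0.038,-0.067,-0.05],"roll": 0}
    - {"hand": -1,"linear": [-0.038,-0.067,-0.05],"roll": 0}

```text
time_s: 11.2
ee_pos: [0.5793, 0.1973, 0.1816]
tcp_rot: [[-0.999, 0.05, -0.004], [0.05, 0.999, -0.001], [0.004, -0.001, -1.0]]
ft_force: [-0.6, -0.7, -0.3]
gripper_width: 0.0002
finger_force: 0.0
```

```bash
python3 -c "
from cup import *
s,R,e,cc,n,p=report(n0=N,guess=O+.025*N-.002*X)
print((R.T@(spot('+X',.009)-e)).round(4))
cv2.imwrite('pics/w5.png',p[...,::-1])"
```

```text
t 11.2 tcp [0.5793 0.1973 0.1816] w 0.0002 F [-0.6 -0.7 -0.3] T [-0.01  0.06 -0.02]
rim-tcp [-0.0401  0.002  -0.0392] foot in outlet [-1.7 -0.7 -9. ] tilt err deg about x,y (nY,nX): [0.35 0.51] ang 0.59 r 0.0596 33 7783
[-0.0049  0.0003  0.0062]
```

View pics/w5.png

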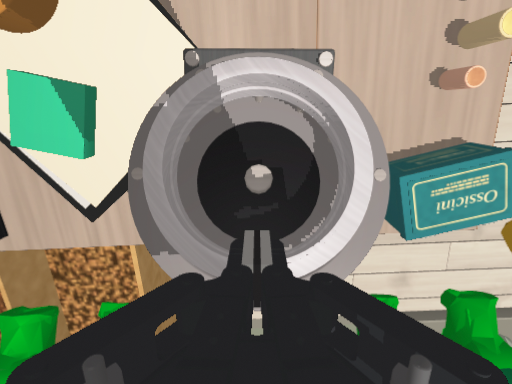

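Wrist view: the cup is square in the mouth, and the shut tips at (257,240) are just above its uphill rim. Begin pressing along the bore axis.

Emit:
play_rows:
  moves:
    - {"hand": -1,"linear": [-0.004,0,0.005],"roll": 0}
    - {"hand": -1,"linear": [-0.005,0,0.0075],"roll": 0}
    - {"hand": -1,"linear": [-0.006,0,0.009],"roll": 0}
    - {"hand": -1,"linear": [-0.0065,0,0.01],"roll": 0}
    - {"hand": -1,"linear": [-0.0065,0,0.01],"roll": 0}

```text
time_s: 11.75
ee_pos: [0.5871, 0.1977, 0.1743]
tcp_rot: [[-0.999, 0.05, 0.0], [0.05, 0.999, 0.0], [-0.0, 0.0, -1.0]]
ft_force: [-1.0, 0.7, 1.8]
gripper_width: -0.0002
finger_force: 1.1
```

```bash
python3 -c "
from cup import *
s,R,e,cc,n,p=report(n0=N,guess=O+.024*N-.002*X)
print((R.T@(spot('+X',.013)-e)).round(4))"
```

```text
t 11.75 tcp [0.5871 0.1977 0.1743] w -0.0002 F [-1.   0.7  1.8] T [0.08 0.06 0.02]
rim-tcp [-0.0477  0.0016 -0.032 ] foot in outlet [-1.6 -0.7 -9.1] tilt err deg about x,y (nY,nX): [0.4  0.59] ang 0.7 r 0.0596 34 8729
[ 0.0012 -0.0005  0.0027]
```

Emit:
play_rows:
  moves:
    - {"hand": -1,"linear": [-0.0008,0,0.002],"roll": 0}
    - {"hand": -1,"linear": [-0.0012,0,0.003],"roll": 0}
    - {"hand": -1,"linear": [-0.0016,0,0.004],"roll": 0}
    - {"hand": -1,"linear": [-0.002,0,0.005],"roll": 0}
    - {"hand": -1,"linear": [-0.002,0,0.005],"roll": 0}

```text
time_s: 12.3
ee_pos: [0.5899, 0.1976, 0.1707]
tcp_rot: [[-0.999, 0.05, 0.003], [0.05, 0.999, 0.001], [-0.003, 0.001, -1.0]]
ft_force: [-1.3, -0.7, 13.4]
gripper_width: -0.0001
finger_force: 6.1
```

```bash
python3 -c "
from cup import *
s,R,e,cc,n,p=report(n0=N,guess=O+.024*N-.002*X)
print((R.T@(spot('-X',.009,.012)-e)).round(4))"
```

```text
t 12.3 tcp [0.5899 0.1976 0.1707] w -0.0001 F [-1.3 -0.7 13.4] T [-0.17  0.2  -0.02]
rim-tcp [-0.0487  0.0016 -0.0293] foot in outlet [ -1.7  -0.6 -10.7] tilt err deg about x,y (nY,nX): [0.5  2.95] ang 2.99 r 0.0595 34 9150
[ 0.1111 -0.0003  0.0336]
```

Emit:
play_rows:
  moves:
    - {"hand": -1,"linear": [0.01,0,-0.025],"roll": 0}
    - {"hand": -1,"linear": [0.045,0,-0.025],"roll": 0}
    - {"hand": -1,"linear": [0.085,0,-0.015],"roll": 0}
    - {"hand": -1,"linear": [0.111,0,0.01],"roll": 0}
    - {"hand": -1,"linear": [0.111,0,0.033],"roll": 0}
    - {"hand": -1,"linear": [0.111,0,0.033],"roll": 0}

```text
time_s: 12.95
ee_pos: [0.4764, 0.2026, 0.1339]
tcp_rot: [[-0.999, 0.049, -0.004], [0.049, 0.999, -0.001], [0.004, -0.002, -1.0]]
ft_force: [-0.7, 0.8, 0.9]
gripper_width: 0.0002
finger_force: 0.0
```

Emit:
play_rows:
  moves:
    - {"hand": -1,"linear": [-0.002,0,0.005],"roll": 0}
    - {"hand": -1,"linear": [-0.0037,0,0.0083],"roll": 0}
    - {"hand": -1,"linear": [-0.0047,0,0.0106],"roll": 0}
    - {"hand": -1,"linear": [-0.0057,0,0.0129],"roll": 0}
    - {"hand": -1,"linear": [-0.0067,0,0.0152],"roll": 0}
    - {"hand": -1,"linear": [-0.0077,0,0.0174],"roll": 0}
    - {"hand": -1,"linear": [-0.0077,0,0.0174],"roll": 0}

```text
time_s: 13.65
ee_pos: [0.4852, 0.2027, 0.1192]
tcp_rot: [[-0.999, 0.05, -0.002], [0.05, 0.999, 0.0], [0.002, 0.0, -1.0]]
ft_force: [-7.7, 0.6, 11.7]
gripper_width: -0.0002
finger_force: 5.4
```

```bash
python3 -c "
from cup import *
s,R,e,cc,n,p=report(n0=N,guess=O+.022*N-.002*X)
print((R.T@(spot('-X',.016)-e)).round(4))"
```

```text
t 13.65 tcp [0.4852 0.2027 0.1192] w -0.0002 F [-7.7  0.6 11.7] T [0.07 1.28 0.03]
rim-tcp [ 0.0439 -0.0032  0.0121] foot in outlet [-12.7  -1.  -14.9] tilt err deg about x,y (nY,nX): [ 0.51 -4.15] ang 4.18 r 0.0573 16 1389
[-0.0016 -0.0002 -0.0002]
```

Emit:
play_rows:
  moves:
    - {"hand": -1,"linear": [0.005,0,-0.015],"roll": 0}
    - {"hand": -1,"linear": [-0.02,0,-0.045],"roll": 0}
    - {"hand": -1,"linear": [-0.06,0,-0.06],"roll": 0}
    - {"hand": -1,"linear": [-0.085,0,-0.06],"roll": 0}
    - {"hand": -1,"linear": [-0.085,0,-0.06],"roll": 0}

```text
time_s: 14.2
ee_pos: [0.5735, 0.1979, 0.1792]
tcp_rot: [[-0.999, 0.051, 0.003], [0.051, 0.999, 0.001], [-0.003, 0.001, -1.0]]
ft_force: [-1.4, 0.8, -0.7]
gripper_width: -0.0001
finger_force: 0.0
```

```bash
python3 -c "
from cup import *
s,R,e,cc,n,p=report(n0=N,guess=O+.022*N-.002*X)
for k in ('+X','-X','+Y','-Y'): print(k,(R.T@(spot(k,.014)-e)).round(4))"
```

```text
t 14.2 tcp [0.5735 0.1979 0.1792] w -0.0001 F [-1.4  0.8 -0.7] T [ 0.   -0.01 -0.01]
rim-tcp [-0.0332  0.0016 -0.0413] foot in outlet [ -1.1  -0.5 -13.6] tilt err deg about x,y (nY,nX): [ 0.5  -1.83] ang 1.89 r 0.0596 33 7255
+X [-0.0128 -0.      0.0084]
-X [0.0878 0.0001 0.0577]
+Y [0.0438 0.0621 0.0335]
-Y [ 0.0441 -0.0619  0.0334]
```

Emit:
play_rows:
  moves:
    - {"hand": -1,"linear": [-0.0108,0,0.0038],"roll": 0}
    - {"hand": -1,"linear": [-0.0128,0,0.0084],"roll": 0}
    - {"hand": -1,"linear": [-0.0136,0,0.0102],"roll": 0}
    - {"hand": -1,"linear": [-0.0144,0,0.012],"roll": 0}
    - {"hand": -1,"linear": [-0.0152,0,0.0139],"roll": 0}
    - {"hand": -1,"linear": [-0.016,0,0.0157],"roll": 0}
    - {"hand": -1,"linear": [-0.016,0,0.0157],"roll": 0}

```text
time_s: 14.95
ee_pos: [0.5861, 0.1976, 0.1626]
tcp_rot: [[-0.999, 0.05, -0.001], [0.05, 0.999, -0.0], [0.001, -0.0, -1.0]]
ft_force: [-4.0, 1.1, 1.5]
gripper_width: 0.0
finger_force: 2.4
```

```bash
python3 -c "
from cup import *
s,R,e,cc,n,p=report(n0=N,guess=O+.018*N-.002*X)
for k in ('+X','-X','+Y','-Y'): print(k,(R.T@(spot(k,.016)-e)).round(4))"
```

```text
t 14.95 tcp [0.5861 0.1976 0.1626] w 0.0 F [-4.   1.1  1.5] T [0.04 0.77 0.  ]
rim-tcp [-0.0446  0.0017 -0.0242] foot in outlet [ -1.1  -0.5 -13.6] tilt err deg about x,y (nY,nX): [0.47 0.41] ang 0.6 r 0.0595 33 9423
+X [-0.001  -0.0004 -0.0063]
-X [ 0.0994 -0.0001  0.0434]
+Y [0.0554 0.0618 0.0189]
-Y [ 0.0559 -0.0622  0.0189]
```

The tips slipped just inside the rim (x-force only). The cup is fine at 13.6 mm and 0.6°. I'll lift, go 8 mm farther uphill, and press again.

Emit:
play_rows:
  moves:
    - {"hand": -1,"linear": [0.001,0,-0.01],"roll": 0}
    - {"hand": -1,"linear": [0.001,0,-0.02],"roll": 0}
    - {"hand": -1,"linear": [-0.0055,0,-0.02],"roll": 0}
    - {"hand": -1,"linear": [-0.0058,0,-0.0136],"roll": 0}
    - {"hand": -1,"linear": [-0.007,0,-0.0105],"roll": 0}
    - {"hand": -1,"linear": [-0.008,0,-0.0085],"roll": 0}
    - {"hand": -1,"linear": [-0.009,0,-0.0065],"roll": 0}
    - {"hand": -1,"linear": [-0.01,0,-0.0045],"roll": 0}
    - {"hand": -1,"linear": [-0.0105,0,-0.0035],"roll": 0}
    - {"hand": -1,"linear": [-0.0105,0,-0.0035],"roll": 0}

```text
time_s: 16.0
ee_pos: [0.5983, 0.1971, 0.1676]
tcp_rot: [[-0.999, 0.05, 0.003], [0.05, 0.999, 0.0], [-0.003, 0.001, -1.0]]
ft_force: [-0.0, -2.0, 13.1]
gripper_width: -0.0001
finger_force: 6.1
```

```bash
sed -i 's/c+r\*d+np.array(\[0,0,.008\])-.*$/c+r*d+np.array([0,0,.008])-{"-X":0,"+X":.003,"+Y":.011,"-Y":.011}[k]*U/' cup.py; python3 -c "
from cup import *
s,R,e,cc,n,p=report(n0=N,guess=O+.018*N-.002*X)
for k in ('+X','-X','+Y','-Y'): print(k,(R.T@(spot(k,.016)-e)).round(4))"
```

```text
t 16.0 tcp [0.5983 0.1971 0.1676] w -0.0001 F [-0.  -2.  13.1] T [-0.16 -0.12 -0.03]
rim-tcp [-0.0545  0.0025 -0.0305] foot in outlet [ -1.3  -0.5 -15.6] tilt err deg about x,y (nY,nX): [1.03 3.29] ang 3.44 r 0.0595 34 9304
+X [ 0.0032 -0.0005 -0.0013]
-X [ 0.1118 -0.0002  0.0479]
+Y [0.0677 0.0617 0.0237]
-Y [ 0.0681 -0.0623  0.0236]
```

Emit:
play_rows:
  moves:
    - {"hand": -1,"linear": [0.008,0,-0.022],"roll": 0}
    - {"hand": -1,"linear": [0.045,-0.005,-0.022],"roll": 0}
    - {"hand": -1,"linear": [0.085,-0.008,-0.01],"roll": 0}
    - {"hand": -1,"linear": [0.116,-0.008,0.02],"roll": 0}
    - {"hand": -1,"linear": [0.116,-0.008,0.0388],"roll": 0}
    - {"hand": -1,"linear": [0.116,-0.008,0.0388],"roll": 0}

```text
time_s: 16.65
ee_pos: [0.4791, 0.1944, 0.1254]
tcp_rot: [[-0.999, 0.049, -0.004], [0.049, 0.999, -0.001], [0.004, -0.002, -1.0]]
ft_force: [1.0, -0.2, 0.0]
gripper_width: -0.0001
finger_force: 0.0
```

Emit:
play_rows:
  moves:
    - {"hand": -1,"linear": [-0.0025,0,0.005],"roll": 0}
    - {"hand": -1,"linear": [-0.0035,0,0.0075],"roll": 0}
    - {"hand": -1,"linear": [-0.0045,0,0.0098],"roll": 0}
    - {"hand": -1,"linear": [-0.0055,0,0.012],"roll": 0}
    - {"hand": -1,"linear": [-0.0065,0,0.0143],"roll": 0}
    - {"hand": -1,"linear": [-0.0071,0,0.016],"roll": 0}
    - {"hand": -1,"linear": [-0.0071,0,0.016],"roll": 0}

```text
time_s: 17.35
ee_pos: [0.4875, 0.1944, 0.1125]
tcp_rot: [[-0.999, 0.05, -0.002], [0.05, 0.999, -0.0], [0.002, -0.0, -1.0]]
ft_force: [-7.8, -0.2, 13.5]
gripper_width: -0.0002
finger_force: 6.9
```

Emit:
play_rows:
  moves:
    - {"hand": -1,"linear": [0.006,0,-0.015],"roll": 0}
    - {"hand": -1,"linear": [-0.02,0,-0.045],"roll": 0}
    - {"hand": -1,"linear": [-0.06,0.004,-0.06],"roll": 0}
    - {"hand": -1,"linear": [-0.09,0.008,-0.065],"roll": 0}
    - {"hand": -1,"linear": [-0.09,0.008,-0.065],"roll": 0}

```text
time_s: 17.85
ee_pos: [0.5821, 0.1979, 0.178]
tcp_rot: [[-0.999, 0.051, 0.005], [0.051, 0.999, 0.001], [-0.005, 0.001, -1.0]]
ft_force: [-1.3, -0.6, 0.1]
gripper_width: -0.0002
finger_force: 0.0
```

```bash
python3 -c "
from cup import *
s,R,e,cc,n,p=report(n0=N,guess=O+.015*N-.002*X)
for k in ('+X','-X','+Y','-Y'): print(k,(R.T@(spot(k,.018)-e)).round(4))"
```

```text
t 17.85 tcp [0.5821 0.1979 0.178 ] w -0.0002 F [-1.3 -0.6  0.1] T [-0.03  0.09  0.01]
rim-tcp [-0.0401  0.0011 -0.0448] foot in outlet [ -0.1  -0.2 -18.4] tilt err deg about x,y (nY,nX): [-0.56 -4.11] ang 4.15 r 0.0596 34 7207
+X [-0.0137 -0.0005  0.011 ]
-X [ 0.095  -0.0003  0.0601]
+Y [0.0509 0.0616 0.036 ]
-Y [ 0.0512 -0.0624  0.0358]
```

Emit:
play_rows:
  moves:
    - {"hand": -1,"linear": [-0.0105,0,0.0],"roll": 0}
    - {"hand": -1,"linear": [-0.0115,0,0.0055],"roll": 0}
    - {"hand": -1,"linear": [-0.0125,0,0.0083],"roll": 0}
    - {"hand": -1,"linear": [-0.0137,0,0.011],"roll": 0}
    - {"hand": -1,"linear": [-0.0144,0,0.0126],"roll": 0}
    - {"hand": -1,"linear": [-0.0151,0,0.0142],"roll": 0}
    - {"hand": -1,"linear": [-0.0151,0,0.0142],"roll": 0}

```text
time_s: 18.6
ee_pos: [0.5939, 0.1974, 0.1637]
tcp_rot: [[-0.999, 0.05, 0.003], [0.05, 0.999, 0.001], [-0.003, 0.001, -1.0]]
ft_force: [-0.5, -0.3, 10.7]
gripper_width: 0.0002
finger_force: 5.2
```

```bash
python3 -c "
from cup import *
s,R,e,cc,n,p=report(n0=N,guess=O+.013*N-.002*X)
for k in ('+X','-X','+Y','-Y'): print(k,(R.T@(spot(k,.02)-e)).round(4))"
```

```text
t 18.6 tcp [0.5939 0.1974 0.1637] w 0.0002 F [-0.5 -0.3 10.7] T [-0.11 -0.01  0.04]
rim-tcp [-0.0486  0.002  -0.0313] foot in outlet [ -0.5  -0.3 -20.6] tilt err deg about x,y (nY,nX): [0.54 1.32] ang 1.41 r 0.0595 34 8916
+X [-0.0028 -0.0006 -0.0015]
-X [ 0.1058 -0.0003  0.0477]
+Y [0.0617 0.0616 0.0235]
-Y [ 0.0622 -0.0624  0.0234]
```

Emit:
play_rows:
  moves:
    - {"hand": -1,"linear": [0.008,0,-0.022],"roll": 0}
    - {"hand": -1,"linear": [0.045,-0.003,-0.022],"roll": 0}
    - {"hand": -1,"linear": [0.085,-0.003,-0.01],"roll": 0}
    - {"hand": -1,"linear": [0.11,-0.003,0.02],"roll": 0}
    - {"hand": -1,"linear": [0.11,-0.003,0.0385],"roll": 0}
    - {"hand": -1,"linear": [0.11,-0.003,0.0385],"roll": 0}

```text
time_s: 19.25
ee_pos: [0.4813, 0.1994, 0.1219]
tcp_rot: [[-0.999, 0.049, -0.004], [0.049, 0.999, -0.001], [0.004, -0.002, -1.0]]
ft_force: [0.2, 0.5, 0.4]
gripper_width: 0.0002
finger_force: 0.0
```

Emit:
play_rows:
  moves:
    - {"hand": -1,"linear": [-0.0025,0,0.005],"roll": 0}
    - {"hand": -1,"linear": [-0.0035,0,0.0075],"roll": 0}
    - {"hand": -1,"linear": [-0.0045,0,0.01],"roll": 0}
    - {"hand": -1,"linear": [-0.0053,0,0.012],"roll": 0}
    - {"hand": -1,"linear": [-0.0061,0,0.0137],"roll": 0}
    - {"hand": -1,"linear": [-0.0061,0,0.0137],"roll": 0}

```text
time_s: 19.85
ee_pos: [0.4893, 0.1994, 0.1109]
tcp_rot: [[-0.999, 0.05, -0.0], [0.05, 0.999, 0.0], [0.0, -0.0, -1.0]]
ft_force: [-5.3, -0.9, 10.4]
gripper_width: 0.0
finger_force: 5.8
```

Emit:
play_rows:
  moves:
    - {"hand": -1,"linear": [0.006,0,-0.015],"roll": 0}
    - {"hand": -1,"linear": [-0.02,0,-0.045],"roll": 0}
    - {"hand": -1,"linear": [-0.06,0.003,-0.06],"roll": 0}
    - {"hand": -1,"linear": [-0.09,0.003,-0.065],"roll": 0}
    - {"hand": -1,"linear": [-0.09,0.003,-0.065],"roll": 0}

```text
time_s: 20.35
ee_pos: [0.5828, 0.1975, 0.1762]
tcp_rot: [[-0.999, 0.051, 0.004], [0.051, 0.999, 0.001], [-0.004, 0.001, -1.0]]
ft_force: [-1.2, -0.2, 0.1]
gripper_width: -0.0
finger_force: 0.0
```

```bash
python3 -c "
from cup import *
s,R,e,cc,n,p=report(n0=N,guess=O+.012*N-.001*X)
for k in ('+X','-X','+Y','-Y'): print(k,(R.T@(spot(k,.022)-e)).round(4))"
```

```text
t 20.35 tcp [0.5828 0.1975 0.1762] w -0.0 F [-1.2 -0.2  0.1] T [-0.    0.09  0.03]
rim-tcp [-0.039   0.0018 -0.046 ] foot in outlet [ -0.6  -0.2 -21.9] tilt err deg about x,y (nY,nX): [ 0.16 -2.56] ang 2.56 r 0.0596 33 7158
+X [-0.0146 -0.0002  0.0128]
-X [ 0.094 -0.     0.062]
+Y [0.05   0.0619 0.0378]
-Y [ 0.0502 -0.0621  0.0377]
```

Emit:
play_rows:
  moves:
    - {"hand": -1,"linear": [-0.0114,0,0.003],"roll": 0}
    - {"hand": -1,"linear": [-0.0125,0,0.0075],"roll": 0}
    - {"hand": -1,"linear": [-0.0135,0,0.0103],"roll": 0}
    - {"hand": -1,"linear": [-0.0146,0,0.0128],"roll": 0}
    - {"hand": -1,"linear": [-0.0154,0,0.0146],"roll": 0}
    - {"hand": -1,"linear": [-0.0161,0,0.0162],"roll": 0}
    - {"hand": -1,"linear": [-0.0161,0,0.0162],"roll": 0}

```text
time_s: 21.1
ee_pos: [0.5962, 0.1974, 0.1604]
tcp_rot: [[-0.999, 0.05, 0.003], [0.05, 0.999, 0.001], [-0.003, 0.001, -1.0]]
ft_force: [-1.7, -1.4, 11.8]
gripper_width: -0.0001
finger_force: 5.3
```

```bash
python3 -c "
from cup import *
s,R,e,cc,n,p=report(n0=N,guess=O+.01*N-.001*X)
for k in ('+X','-X','+Y','-Y'): print(k,(R.T@(spot(k,.024)-e)).round(4))"
```

```text
t 21.1 tcp [0.5962 0.1974 0.1604] w -0.0001 F [-1.7 -1.4 11.8] T [-0.15 -0.02 -0.03]
rim-tcp [-0.0497  0.0022 -0.0311] foot in outlet [ -1.2  -0.2 -23.8] tilt err deg about x,y (nY,nX): [0.86 1.92] ang 2.1 r 0.0596 34 8990
+X [-0.0022 -0.0007 -0.0012]
-X [ 0.1065 -0.0004  0.0481]
+Y [0.0623 0.0615 0.0239]
-Y [ 0.0628 -0.0625  0.0238]
```

Emit:
play_rows:
  moves:
    - {"hand": -1,"linear": [0.008,0,-0.022],"roll": 0}
    - {"hand": -1,"linear": [0.045,-0.005,-0.022],"roll": 0}
    - {"hand": -1,"linear": [0.085,-0.008,-0.01],"roll": 0}
    - {"hand": -1,"linear": [0.1105,-0.008,0.02],"roll": 0}
    - {"hand": -1,"linear": [0.1105,-0.008,0.039],"roll": 0}
    - {"hand": -1,"linear": [0.1105,-0.008,0.039],"roll": 0}

```text
time_s: 21.75
ee_pos: [0.4828, 0.1943, 0.118]
tcp_rot: [[-0.999, 0.049, -0.004], [0.049, 0.999, -0.001], [0.004, -0.001, -1.0]]
ft_force: [0.3, -0.3, 0.4]
gripper_width: 0.0
finger_force: 0.0
```

Emit:
play_rows:
  moves:
    - {"hand": -1,"linear": [-0.0025,0,0.005],"roll": 0}
    - {"hand": -1,"linear": [-0.0035,0,0.0075],"roll": 0}
    - {"hand": -1,"linear": [-0.0045,0,0.01],"roll": 0}
    - {"hand": -1,"linear": [-0.0053,0,0.012],"roll": 0}
    - {"hand": -1,"linear": [-0.0061,0,0.0137],"roll": 0}
    - {"hand": -1,"linear": [-0.0061,0,0.0137],"roll": 0}

```text
time_s: 22.35
ee_pos: [0.4909, 0.1944, 0.1078]
tcp_rot: [[-0.999, 0.05, -0.0], [0.05, 0.999, 0.0], [0.0, 0.0, -1.0]]
ft_force: [-10.5, -0.7, 20.5]
gripper_width: -0.0002
finger_force: 10.0
```

Emit:
play_rows:
  moves:
    - {"hand": -1,"linear": [0.006,0,-0.015],"roll": 0}
    - {"hand": -1,"linear": [-0.02,0,-0.045],"roll": 0}
    - {"hand": -1,"linear": [-0.06,0.004,-0.06],"roll": 0}
    - {"hand": -1,"linear": [-0.09,0.008,-0.065],"roll": 0}
    - {"hand": -1,"linear": [-0.09,0.008,-0.065],"roll": 0}

```text
time_s: 22.85
ee_pos: [0.5848, 0.1978, 0.1726]
tcp_rot: [[-0.999, 0.051, 0.004], [0.051, 0.999, 0.001], [-0.004, 0.001, -1.0]]
ft_force: [-0.5, 0.5, -0.0]
gripper_width: 0.0005
finger_force: 0.0
```

```bash
python3 -c "
from cup import *
s,R,e,cc,n,p=report(n0=N,guess=O+.009*N-.001*X)
for k in ('+X','-X','+Y','-Y'): print(k,(R.T@(spot(k,.026)-e)).round(4))"
```

```text
t 22.85 tcp [0.5848 0.1978 0.1726] w 0.0005 F [-0.5  0.5 -0. ] T [ 0.02 -0.   -0.01]
rim-tcp [-0.0394  0.0013 -0.0456] foot in outlet [ -0.5  -0.2 -25.5] tilt err deg about x,y (nY,nX): [-0.16 -2.45] ang 2.45 r 0.0596 33 7161
+X [-0.0143 -0.0005  0.0129]
-X [ 0.0944 -0.0003  0.062 ]
+Y [0.0503 0.0616 0.0379]
-Y [ 0.0506 -0.0624  0.0377]
```

Emit:
play_rows:
  moves:
    - {"hand": -1,"linear": [-0.0114,0,0.004],"roll": 0}
    - {"hand": -1,"linear": [-0.0125,0,0.008],"roll": 0}
    - {"hand": -1,"linear": [-0.0135,0,0.0105],"roll": 0}
    - {"hand": -1,"linear": [-0.0143,0,0.0129],"roll": 0}
    - {"hand": -1,"linear": [-0.0151,0,0.0148],"roll": 0}
    - {"hand": -1,"linear": [-0.0159,0,0.0166],"roll": 0}
    - {"hand": -1,"linear": [-0.0159,0,0.0166],"roll": 0}

```text
time_s: 23.6
ee_pos: [0.5969, 0.1971, 0.1576]
tcp_rot: [[-0.999, 0.049, 0.001], [0.049, 0.999, -0.0], [-0.001, 0.0, -1.0]]
ft_force: [-13.0, -3.7, 28.9]
gripper_width: 0.0001
finger_force: 15.2
```

```bash
python3 -c "
from cup import *
s,R,e,cc,n,p=report(n0=N,guess=O+.007*N-.001*X)
for k in ('+X','-X','+Y','-Y'): print(k,(R.T@(spot(k,.028)-e)).round(4))"
```

```text
t 23.6 tcp [0.5969 0.1971 0.1576] w 0.0001 F [-13.   -3.7  28.9] T [-0.7   1.85 -0.04]
rim-tcp [-0.049   0.0021 -0.0315] foot in outlet [ -0.6  -0.2 -27.3] tilt err deg about x,y (nY,nX): [0.15 0.92] ang 0.91 r 0.0596 34 8870
+X [-0.0031 -0.0004 -0.0003]
-X [ 0.1054 -0.      0.0491]
+Y [0.0614 0.0618 0.0248]
-Y [ 0.0618 -0.0622  0.0248]
```

Emit:
play_rows:
  moves:
    - {"hand": -1,"linear": [0.008,0,-0.022],"roll": 0}
    - {"hand": -1,"linear": [0.045,0,-0.022],"roll": 0}
    - {"hand": -1,"linear": [0.085,0,-0.01],"roll": 0}
    - {"hand": -1,"linear": [0.1095,0,0.02],"roll": 0}
    - {"hand": -1,"linear": [0.1095,0,0.04],"roll": 0}
    - {"hand": -1,"linear": [0.1095,0,0.04],"roll": 0}

```text
time_s: 24.25
ee_pos: [0.4856, 0.2021, 0.1126]
tcp_rot: [[-0.999, 0.049, -0.004], [0.049, 0.999, -0.001], [0.004, -0.002, -1.0]]
ft_force: [-0.2, -0.3, 0.1]
gripper_width: -0.0001
finger_force: 0.0
```

Emit:
play_rows:
  moves:
    - {"hand": -1,"linear": [-0.0025,0,0.005],"roll": 0}
    - {"hand": -1,"linear": [-0.0035,0,0.0075],"roll": 0}
    - {"hand": -1,"linear": [-0.0042,0,0.0095],"roll": 0}
    - {"hand": -1,"linear": [-0.005,0,0.0115],"roll": 0}
    - {"hand": -1,"linear": [-0.005,0,0.0115],"roll": 0}

```text
time_s: 24.75
ee_pos: [0.4924, 0.2025, 0.107]
tcp_rot: [[-0.999, 0.05, -0.001], [0.05, 0.999, 0.0], [0.001, 0.0, -1.0]]
ft_force: [-23.7, -3.9, 49.7]
gripper_width: 0.0003
finger_force: 25.2
```

Emit:
play_rows:
  moves:
    - {"hand": -1,"linear": [0.006,0,-0.015],"roll": 0}
    - {"hand": -1,"linear": [-0.02,0,-0.045],"roll": 0}
    - {"hand": -1,"linear": [-0.06,0,-0.06],"roll": 0}
    - {"hand": -1,"linear": [-0.09,0,-0.065],"roll": 0}
    - {"hand": -1,"linear": [-0.09,0,-0.065],"roll": 0}

```text
time_s: 25.25
ee_pos: [0.5864, 0.1973, 0.1699]
tcp_rot: [[-0.999, 0.051, 0.005], [0.051, 0.999, 0.001], [-0.005, 0.001, -1.0]]
ft_force: [-0.6, -0.1, -0.2]
gripper_width: -0.0002
finger_force: 0.0
```

```bash
python3 -c "
from cup import *
s,R,e,cc,n,p=report(n0=N,guess=O+.007*N-.001*X)
for k in ('+X','-X','+Y','-Y'): print(k,(R.T@(spot(k,.028)-e)).round(4))"
```

```text
t 25.25 tcp [0.5864 0.1973 0.1699] w -0.0002 F [-0.6 -0.1 -0.2] T [-0.08 -0.01 -0.01]
rim-tcp [-0.0392  0.0018 -0.0447] foot in outlet [ -0.8  -0.2 -28. ] tilt err deg about x,y (nY,nX): [ 0.01 -0.42] ang 0.39 r 0.0596 33 7297
+X [-0.0135 -0.0001  0.012 ]
-X [ 0.0953 -0.      0.061 ]
+Y [0.0512 0.0619 0.0369]
-Y [ 0.0514 -0.0621  0.0368]
```

Emit:
play_rows:
  moves:
    - {"hand": -1,"linear": [0,0,-0.04],"roll": 0}
    - {"hand": -1,"linear": [0,0,-0.08],"roll": 0}
    - {"hand": -1,"linear": [0,0,-0.1],"roll": 0}
    - {"hand": -1,"linear": [0,0,-0.1],"roll": 0}
    - {"hand": -1,"linear": [0,0,-0.1],"roll": 0}

```text
time_s: 25.8
ee_pos: [0.5819, 0.1977, 0.2676]
tcp_rot: [[-0.999, 0.05, -0.001], [0.05, 0.999, -0.0], [0.001, -0.0, -1.0]]
ft_force: [-0.3, -0.0, -1.2]
gripper_width: 0.0002
finger_force: 0.0
```

```bash
python3 -c "
from cup import *
s,R,e,cc,n,p=report(n0=N,guess=O+.006*N-.001*X)
l=cc-.034*n-O
if l@N<-.0272 and n@N>np.cos(.02): print(ticket.job_done())"
```

```text
t 25.8 tcp [0.5819 0.1977 0.2676] w 0.0002 F [-0.3 -0.  -1.2] T [ 0.04 -0.02 -0.03]
rim-tcp [-0.0345  0.0015 -0.1423] foot in outlet [ -0.7  -0.1 -27.9] tilt err deg about x,y (nY,nX): [ 0.02 -0.36] ang 0.32 r 0.0599 36 3411
the job is handed in; nothing more can be done
None
```

The bearing cup is home in the outlet, measured at 27.9 mm deep and 0.3° off square. It was let go, the robot was clear of it, and the job was handed in at about 26 s. The largest cock I measured while pressing was 4.2°. I did not re-measure the tape roll and note pad at the end, but nothing came near them.

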